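# Separate nested steel offcuts into the stock lanes

### The job

The short square tube has been left lying inside the steel channel. With the channel staying flat on the table, push the tube lengthwise out of the channel's end until there is a clear gap between the two, then put each offcut in the stock lane of its own size: the channel flat on the floor of the wide lane and the tube flat on the floor of the narrow lane, both lying along their lane and the same way up as they were. Leave the tube-and-plate workpiece, the gusset and the pliers where they are.

Things in the scene. Friction and masses are not known exactly. Their poses are not given: they have to be found in the camera images.
- channel: loose dark steel U channel lying on the table, open side up, 53 mm wide (own x), 150 mm long (own y), 45 mm high, 0.58 kg; walls and bottom 4 mm thick, 45 mm wide inside, both ends open. Origin: centre of its underside; z up. Its own +y points roughly to the robot's left at the start
- square_tube: loose dark steel square tube, 35 mm wide (own x), 85 mm long (own y), 35 mm high, 0.21 kg, walls 3 mm, ends open. Origin: centre of the face that lies below at the start; z up. It starts lengthwise on the channel's bottom (4 mm above the table), 5 mm play each side, top 6 mm below the channel's rims, its own +y along the channel's, its centre 19 to 31 mm toward the channel's +y end
- trough_end (a point): middle of the channel's -y end, on the inner bottom (4 mm above the channel's underside). From here 50 to 63 mm of the trough is empty up to the tube: a finger put down there can push the tube out of the far (+y) end; table friction keeps the channel in place. The tube then steps down 4 mm to the table
- wide_lane: fixed low steel tray (lane) with a 67 mm wide (own x) and 180 mm long (own y) space between 10 mm thick rails and end bars; the floor plate's top is 4 mm above the table, rails and end bars 14 mm above the table; the plate is 87 by 224 mm over all. Origin: centre of the lane, on the table; length along own y (roughly straight away from the robot), z up. It and the narrow lane may change places
- narrow_lane: fixed low steel tray (lane) like the wide one but with a 47 mm wide (own x), 180 mm long (own y) space; floor 4 mm and rails 14 mm above the table; the plate is 67 by 224 mm over all. Origin: centre of the lane, on the table; length along own y, z up
- fume_hood: obstacle: fixed grey extraction hood hanging over the far middle of the table, its mouth 380 mm above the table; it spans x 0.63 to 0.84 and y -0.24 to 0.09 and never moves. A wrist above the fingers can bump it: between the right and left sides pass closer to the robot. Origin: centre of its mouth
- stub_plate: bystander: round tube stub, 57 mm high, welded on a 104 x 101 mm plate; origin: centre of its underside
- gusset: bystander: flat three-cornered steel gusset 72 x 72 x 6 mm; origin: centre of its underside
- pliers: bystander: red-handled pliers lying flat, 58 x 199 x 18 mm; origin: centre of the underside

How it is judged:
By the outcome, as a careful person would: the job done as asked, in the order asked, and still so for the second after the job is handed in, with the robot touching nothing.
It also fails if it takes over 72 s, if anything falls off the work surface, if the arm or the gripper's body presses on something with over 40 N, if the wrist force passes 120 N, or if a joint passes its speed limit or range.

### The arm

A 6-joint arm with a two-finger parallel gripper is mounted at the origin on a cart in front of the work surface, level with it; the furniture and walls round the work are solid. World frame = base frame: x ahead of the robot, y to its left, z up, the work surface at z = 0. Lengths are in m, angles in rad, forces in N, time in s.
With the tool pointing down it reaches from about 0.225 to 0.875 m from the base axis. Payload 3.4 kg.
Tool frame: the origin (TCP) lies between the finger pads; the fingertips stand 25 mm ahead of it and the grasp point (between the pads) lies 6 mm ahead of it (manip.tips_ahead is the distance from the TCP to the fingertips, in m); z points along the fingers, x is the direction in which the jaws open and shut, and the axes are right-handed (so a half turn about z gives the same grasp; the last joint's range is limited). The gripper opens to 85 mm and grips with 20 to 120 N. Pads are 22 mm wide; open, the fingers measure 114 mm over their backs; the gripper's body (76 mm by 85 mm) begins 54 mm behind the grasp point. The pads swing forward as they close: fully open they stand 13 mm farther back than shut.
Start: joints at [-1.354, 0.276, 1.505, -0, 1.361, -0.121], TCP at [0.191, -0.543, 0.256] pointing down, gripper open.
Joint ranges: [-2.89, 2.89], [-0.75, 2.08], [0.22, 2.7], [-1.18, 4.32], [0.11, 2.71], [-2.7, 2.7]. Speed limits (rad/s): [2.57, 2.57, 3.14, 3.14, 3.14, 3.14].

### API

Orientations are given as a unit quaternion [w, x, y, z].
In Python, from rig import manip gives the robot as it stands. The module is installed in compiled form; this text tells all that it offers.
- The arm moves only by the tool send_rows, never from a script. Its argument "plan" is a list of rows, each an object with "linear": the shift along the tool's x, y, z in m, a list of three; "delta_rot": the turn, a rotation vector about the tool's x, y, z in degrees, a list of three; "fingers": the finger opening in m, from 0 to 0.0854. A call has 1 to 12 rows; each row shifts and turns the pose as measured when the row begins, along the tool's axes as they then stand; what a row does not reach is not made up. A row lasts 1/12 s, in which the tool goes at most 41.7 mm and 7.16 degrees, less where a joint would pass 70% of its speed; a pose out of reach is approached as far as the arm can. A call with a gripper value outside its range is refused whole. The fingers move at their own pace and stop on an object; "force" is the grip in N (left out, the last holds). Time passes only in rows, so rows that do not move let the fingers close. It gives the time, the measured TCP pose, the force and the opening at its end, in the units of the state.
- manip.get_state(): the state, without advancing time (a new reading comes with each control period).
- manip.get_image(name): name is "scene" or "top" or "wrist"; returns the picture (400x640x3 uint8, red, green, blue); there is no depth.
- manip.camera_info(name): a dict with "K" (3x3 intrinsics, pixels), "dist" ([k1, k2, p1, p2, k3] as OpenCV has them; the pictures are not rectified), "rvec" (rotation vector, rad) and "tvec" (3), from world to camera coordinates, as OpenCV has them. Camera axes: x right, y down, z forward; pixel columns grow to the right and rows downward; lengths in m; the calibration is good to about 2 mm. A picture is of the moment at which its call begins: read the wrist's pose just before it. camera_info takes no time and is no camera call; for the wrist camera it gives the pose at the moment of the call.
- manip.sign_off(): hands the job in, once; it reports no verdict.
Trained networks look in the newest picture that a camera, given by its name, has taken for a name from the list of things; names that differ only in an ending like _2 or _b are one class to them, and where a whole thing is asked for, a point or a joint stands for the part that bears it (a point fixed in the world has none). Each returns a list of dicts, best first, with "p" (0 to 1); they miss things now and then, are a little off and sometimes report something else, mostly with a low value. They report only what shows in the picture. A call takes as long as a camera call.
- manip.find_in(thing, camera): "extent" ([left, top, right, bottom] in pixels, round what is visible of it).
- manip.masks_of(thing, camera): "pixels" (400x640 bool, what is visible of it) and "extent" ([left, top, right, bottom] in pixels, round what is visible of it).
The state is a dict: "clock": time; "qpos": joint angles; "qd": joint speeds; "effort": joint torques, N m; "position": TCP position; "ee_rot": TCP orientation; "contact_force": force on the tool from outside, world axes, zero at the start; "moment": the same for the moment, N m; "width": finger opening in m.
Only numpy, scipy, OpenCV 4.12 (cv2) and the standard library are available. Lean on these libraries where they do the work, as an engineer would, in place of code of your own. Each camera call takes 0.05 s, during which the arm holds its last target. There are 200 camera calls.

## Working session

There is one attempt and no reset: what is moved stays moved. The work goes in short steps, Python scripts to look and compute and a tool call to move; the robot and the scene stay as the last step left them, time stands still between calls to the robot, and variables do not carry over. Pictures are saved under pics/ and viewed, about 8 in all and at most 12, crops included, and the job is handed in when it is done.

Besides the shell and the picture viewer there is one more tool, called after "Emit:" as a command line: name --argument value ..., lists and objects as JSON in quotes. send_rows: Moves the arm, as the interface text tells. Its arguments: {"type":"object","properties":{"plan":{"type":"array","items":{"type":"object","properties":{"linear":{"type":"array","items":{"type":"number"}},"delta_rot":{"type":"array","items":{"type":"number"}},"fingers":{"type":"number"}}}},"force":{"type":"number"}},"required":["plan"]}

```bash
mkdir -p pics; ls; python3 - <<'E'
from rig import manip
import cv2,numpy as np
for n in ("top","scene"):
    im=manip.get_image(n); cv2.imwrite(f"pics/{n}0.png",im[:,:,::-1])
    c=manip.camera_info(n); print(n,np.round(np.array(c["K"]),1).tolist(),c["dist"],np.round(c["rvec"],3),np.round(c["tvec"],3))
    for t in ("channel","square_tube","wide_lane","narrow_lane","stub_plate","gusset","pliers"):
        print(t,[(round(d["p"],2),np.round(d["extent"]).tolist()) for d in manip.find_in(t,n)][:2])
s=manip.get_state();print(s)
E
```

```text
pics
top [[415.4, 0.0, 321.7], [0.0, 415.4, 197.7], [0.0, 0.0, 1.0]] [0.00571745 0.         0.         0.         0.        ] [ 2.194 -2.161  0.073] [0.015 0.607 1.449]
channel [(0.87, [376.0, 226.0, 418.0, 244.0])]
square_tube [(0.68, [378.0, 227.0, 399.0, 242.0])]
wide_lane [(0.81, [275.0, 201.0, 306.0, 262.0])]
narrow_lane [(0.8, [240.0, 197.0, 257.0, 262.0])]
stub_plate [(0.97, [414.0, 184.0, 453.0, 220.0])]
gusset [(0.75, [194.0, 239.0, 219.0, 256.0])]
pliers [(0.67, [350.0, 181.0, 401.0, 193.0])]
scene [[493.9, 0.0, 315.9], [0.0, 493.9, 193.9], [0.0, 0.0, 1.0]] [-0.01760303  0.          0.          0.          0.        ] [ 1.378 -2.195  0.895] [0.265 0.543 1.632]
channel []
square_tube []
wide_lane [(0.88, [276.0, 238.0, 319.0, 289.0])]
narrow_lane [(0.57, [240.0, 255.0, 282.0, 308.0])]
stub_plate [(0.55, [325.0, 198.0, 368.0, 217.0])]
gusset [(0.46, [218.0, 295.0, 240.0, 312.0])]
pliers [(0.6, [327.0, 201.0, 368.0, 216.0])]
{'clock': 0.8, 'qpos': array([-1.35400452e+00,  2.75829907e-01,  1.50488446e+00, -2.53636418e-05,
        1.36073379e+00, -1.21009967e-01]), 'qd': array([-0.00015873, -0.00044584, -0.00136425, -0.0003068 , -0.00043253,
       -0.00052319]), 'effort': array([-7.20126354e-04, -4.16593730e+01, -2.46089423e+01, -4.16152488e-04,
       -1.69126629e-04, -3.00242988e-06]), 'position': array([ 0.19054824, -0.54252765,  0.25637423]), 'ee_rot': array([ 5.77642321e-05,  8.15910192e-01, -5.78178651e-01,  4.51349783e-05]), 'contact_force': array([-0.3506909 ,  0.13969293,  0.01049495]), 'moment': array([-0.00618261, -0.00584703,  0.04258476]), 'width': 0.08532440129206194}
```

```bash
cat > h.py <<'E'
import cv2,numpy as np
from rig import manip
def cam(n):
    c=manip.camera_info(n); return [np.array(c[k],float) for k in("K","dist","rvec","tvec")]
def unproj(c,uv,z):
    K,d,r,t=c; R=cv2.Rodrigues(r)[0]
    p=cv2.undistortPoints(np.array(uv,float).reshape(-1,1,2),K,d).reshape(-1,2)
    ray=np.c_[p,np.ones(len(p))]@R; C=-R.T@t.ravel()
    return C+ray*((z-C[2])/ray[:,2])[:,None]
def proj(c,P): return cv2.projectPoints(np.array(P,float),c[2],c[3],c[0],c[1])[0].reshape(-1,2)
def rect(m):
    cs,_=cv2.findContours(m.astype(np.uint8),cv2.RETR_EXTERNAL,cv2.CHAIN_APPROX_NONE)
    return cv2.boxPoints(cv2.minAreaRect(max(cs,key=cv2.contourArea)))
def topview(c,im,x0,x1,y0,y1,z,ppm):  # rectified: left=+y, up=+x
    xs=np.arange(x1,x0,-1/ppm); ys=np.arange(y1,y0,-1/ppm)
    X,Y=np.meshgrid(xs,ys,indexing="ij")
    uv=proj(c,np.stack([X,Y,0*X+z],-1).reshape(-1,3)).reshape(*X.shape,2).astype(np.float32)
    return cv2.remap(im,uv,None,cv2.INTER_CUBIC)
E
python3 - <<'E'
from h import *
c=cam("top")
for t,z in (("channel",.045),("square_tube",.039),("wide_lane",.014),("narrow_lane",.014)):
    d=manip.masks_of(t,"top")
    if d:
        P=unproj(c,rect(d[0]["pixels"]),z)[:,:2]; print(t,d[0]["p"],P.round(3).tolist(),P.mean(0).round(3))
im=cv2.imread("pics/top0.png"); im=im[160:280,180:470]
cv2.imwrite("pics/topc.png",cv2.resize(im,None,fx=2.75,fy=2.75,interpolation=cv2.INTER_CUBIC))
E
```

```text
channel 0.95 [[0.453, -0.155], [0.509, -0.158], [0.5, -0.308], [0.445, -0.304]] [ 0.477 -0.231]
square_tube 0.54 [[0.461, -0.161], [0.496, -0.164], [0.492, -0.255], [0.456, -0.253]] [ 0.476 -0.208]
wide_lane 0.71 [[0.597, 0.183], [0.602, 0.095], [0.38, 0.081], [0.375, 0.168]] [0.488 0.132]
narrow_lane 0.73 [[0.604, 0.328], [0.607, 0.256], [0.384, 0.244], [0.382, 0.315]] [0.494 0.286]
```

View pics/topc.png

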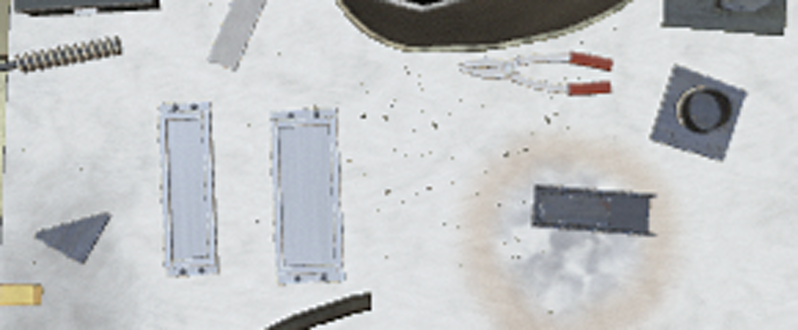

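Emit:
send_rows --plan '[{"linear":[-0.0153,-0.0354,0],"fingers":0},{"linear":[-0.0153,-0.0354,0],"fingers":0},{"linear":[-0.0153,-0.0354,0],"fingers":0},{"linear":[-0.0153,-0.0354,0],"fingers":0},{"linear":[-0.0153,-0.0354,0],"fingers":0},{"linear":[-0.0153,-0.0354,0],"fingers":0},{"linear":[-0.0153,-0.0354,0],"fingers":0},{"linear":[-0.0153,-0.0354,0],"fingers":0},{"linear":[-0.0153,-0.0354,0],"fingers":0},{"linear":[-0.0153,-0.0354,0],"fingers":0},{"linear":[0,0,0],"delta_rot":[0,0,5.7],"fingers":0},{"linear":[0,0,0],"delta_rot":[0,0,5.7],"fingers":0}]'

```text
$.plan[0]: bad value
```

Emit:
send_rows --plan '[{"linear":[0,0,0],"delta_rot":[0,0,5.7],"fingers":0},{"linear":[0,0,0],"delta_rot":[0,0,5.7],"fingers":0},{"linear":[0,0,0],"fingers":0},{"linear":[0,0,0],"fingers":0}]'

```text
$.plan[2]: bad value
```

```bash
cat >> h.py <<'E'
def st():
    s=manip.get_state(); w,x,y,z=s["ee_rot"]
    from scipy.spatial.transform import Rotation as Ro
    R=Ro.from_quat([x,y,z,w]).as_matrix()
    print("t",round(s["clock"],2),"pos",s["position"].round(4),"yaw",round(float(np.degrees(np.arctan2(R[1,0],R[0,0]))),2),"z",R[:,2].round(3),"F",s["contact_force"].round(1),"w",round(s["width"],4),"q6",s["qpos"][5].round(2))
    return s,R
def go(p,yaw=None):  # tool-frame shift now, and turn about tool z (deg), mod 180
    s,R=st(); print("tool shift",(R.T@(np.array(p)-s["position"])).round(4), "world",(np.array(p)-s["position"]).round(4))
    if yaw is not None:
        y=np.degrees(np.arctan2(R[1,0],R[0,0])); print("turn",round(float(-((yaw-y+90)%180-90)),2))
E
python3 - <<'E'
from h import *
st(); im=manip.get_image("wrist"); cv2.imwrite("pics/w1.png",im[:,:,::-1]); c=cam("wrist")
R=cv2.Rodrigues(c[2])[0];print(-R.T@c[3].ravel(),R[2])
for t,z in (("channel",.045),("square_tube",.039)):
    for d in manip.masks_of(t,"wrist")[:1]:
        P=unproj(c,rect(d["pixels"]),z)[:,:2]; print(t,d["p"],d["extent"],P.round(4).tolist(),P.mean(0).round(4))
E
```

```text
t 1.0 pos [ 0.1906 -0.5425  0.2563] yaw -70.65 z [ 0. -0. -1.] F [-0.2  0.3 -0. ] w 0.0856 q6 -0.12
[ 0.253913   -0.5202879   0.37476862] [-0.25268937 -0.08816818 -0.9635219 ]
```

View pics/w1.png

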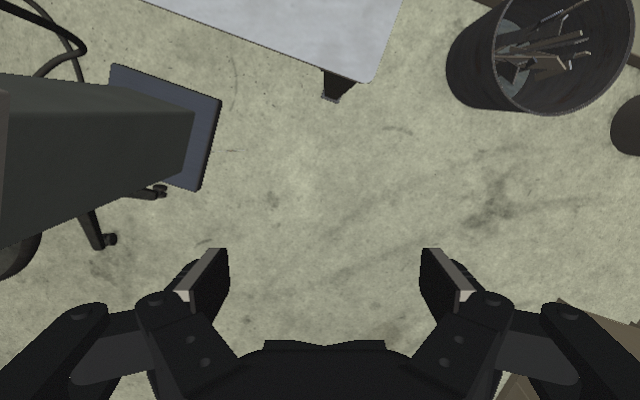

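Emit:
send_rows --plan '[{"linear":[-0.0153,-0.0354,0],"delta_rot":[0,0,0],"fingers":0},{"linear":[-0.0153,-0.0354,0],"delta_rot":[0,0,0],"fingers":0},{"linear":[-0.0153,-0.0354,0],"delta_rot":[0,0,0],"fingers":0},{"linear":[-0.0153,-0.0354,0],"delta_rot":[0,0,0],"fingers":0},{"linear":[-0.0153,-0.0354,0],"delta_rot":[0,0,0],"fingers":0},{"linear":[-0.0153,-0.0354,0],"delta_rot":[0,0,0],"fingers":0},{"linear":[-0.0153,-0.0354,0],"delta_rot":[0,0,0],"fingers":0},{"linear":[-0.0153,-0.0354,0],"delta_rot":[0,0,0],"fingers":0},{"linear":[-0.0153,-0.0354,0],"delta_rot":[0,0,0],"fingers":0},{"linear":[-0.0153,-0.0354,0],"delta_rot":[0,0,0],"fingers":0},{"linear":[0,0,0],"delta_rot":[0,0,5.7],"fingers":0},{"linear":[0,0,0],"delta_rot":[0,0,5.7],"fingers":0}]'

```text
clock: 2.15
position: [0.4869, -0.2727, 0.2547]
ee_rot: [0.001, 0.75, -0.661, 0.003]
contact_force: [0.3, -0.7, -0.4]
width: -0.0006
```

Emit:
send_rows --plan '[{"linear":[0,0,0],"delta_rot":[0,0,5.7],"fingers":0},{"linear":[0,0,0],"delta_rot":[0,0,5.7],"fingers":0},{"linear":[0,0,0],"delta_rot":[0,0,0],"fingers":0},{"linear":[0,0,0],"delta_rot":[0,0,0],"fingers":0}]'

```text
clock: 2.48
position: [0.489, -0.27, 0.2546]
ee_rot: [-0.0, -0.679, 0.734, -0.003]
contact_force: [-0.5, 0.8, -0.2]
width: -0.0
```

```bash
python3 - <<'E'
from h import *
st(); c=cam("wrist"); im=manip.get_image("wrist"); cv2.imwrite("pics/w2.png",im[:,:,::-1])
for t,z in (("channel",.045),("square_tube",.039)):
    for d in manip.masks_of(t,"wrist")[:1]:
        P=unproj(c,rect(d["pixels"]),z)[:,:2]; print(t,d["p"],d["extent"],P.round(4).tolist(),P.mean(0).round(4))
E
```

```text
t 2.48 pos [ 0.489  -0.27    0.2546] yaw -94.42 z [ 0.004 -0.004 -1.   ] F [-0.5  0.8 -0.2] w -0.0 q6 1.02
channel 0.87 [226.3, 163.7, 367.5, 219.3] [[0.5105, -0.1683], [0.503, -0.3142], [0.4424, -0.3132], [0.4502, -0.1602]] [ 0.4765 -0.239 ]
square_tube 0.66 [233.4, 172.5, 311.9, 210.3] [[0.498, -0.1731], [0.4939, -0.2587], [0.454, -0.2564], [0.4583, -0.1681]] [ 0.476  -0.2141]
```

View pics/w2.png

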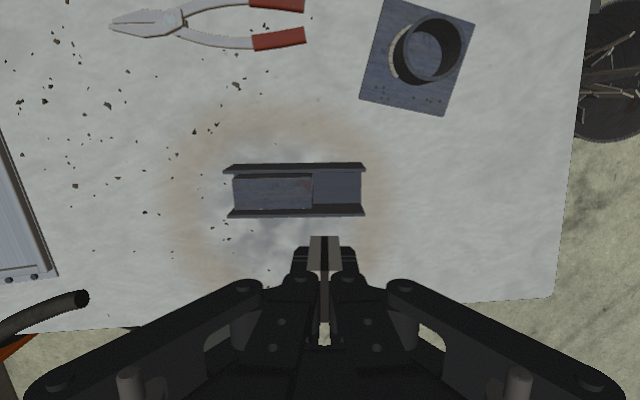

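```bash
cat >> h.py <<'E'
from scipy.optimize import minimize
def box(x,y,yaw,w,l,z0,z1):
    a=np.radians(yaw);R=np.array([[np.cos(a),-np.sin(a)],[np.sin(a),np.cos(a)]])
    q=np.array([[i*w/2,j*l/2] for i,j in((-1,-1),(1,-1),(1,1),(-1,1))])@R.T+[x,y]
    return np.r_[np.c_[q,[z0]*4],np.c_[q,[z1]*4]]
def fit(c,mask,p0,w,l,z0,z1):
    S=4; M=cv2.resize(mask.astype(np.float32),None,fx=S,fy=S,interpolation=cv2.INTER_LINEAR)>.5
    def f(p):
        h=cv2.convexHull(((proj(c,box(*p,w,l,z0,z1))+.5)*S).astype(np.float32)).round().astype(np.int32)
        m=np.zeros(M.shape,np.uint8);cv2.fillConvexPoly(m,h,1);m=m>0
        return 1-(m&M).sum()/(m|M).sum()
    r=minimize(f,p0,method="Nelder-Mead",options=dict(initial_simplex=np.array(p0)+np.array([[0,0,0],[.01,0,0],[0,.01,0],[0,0,6]]),xatol=1e-4,fatol=1e-4))
    return r.x,1-r.fun
def draw(c,im,p,w,l,z0,z1,col=(0,255,0)):
    q=proj(c,box(*p,w,l,z0,z1))
    for k in (0,4): cv2.polylines(im,[((q[k:k+4])*16).round().astype(np.int32)],True,col,1,cv2.LINE_AA,4)
E
python3 - <<'E'
from h import *
for n,f in (("wrist","w2"),("top","t2")):
    c=cam(n); im=manip.get_image(n)[:,:,::-1].copy()
    for t,w,l,z0,z1,p in (("channel",.053,.15,0,.045,[.4765,-.235,-3]),("square_tube",.035,.085,.004,.039,[.477,-.21,-3])):
        d=manip.masks_of(t,n)
        if d:
            r,s=fit(c,d[0]["pixels"],p,w,l,z0,z1); print(n,t,r.round(4),round(s,3))
            if n=="wrist": draw(c,im,r,w,l,z0,z1,(0,255,0) if t[0]=="c" else (0,0,255))
    if n=="wrist": cv2.imwrite("pics/w3.png",cv2.resize(im[140:240,200:390],None,fx=4,fy=4,interpolation=cv2.INTER_CUBIC))
E
```

```text
wrist channel [ 0.473  -0.2384 -3.4606] 0.534
wrist square_tube [ 0.4727 -0.2132 -1.2181] 0.922
top channel [ 0.4747 -0.2286 -4.1801] 0.284
top square_tube [ 0.4758 -0.2113 -2.7434] 0.934
```

View pics/w3.png

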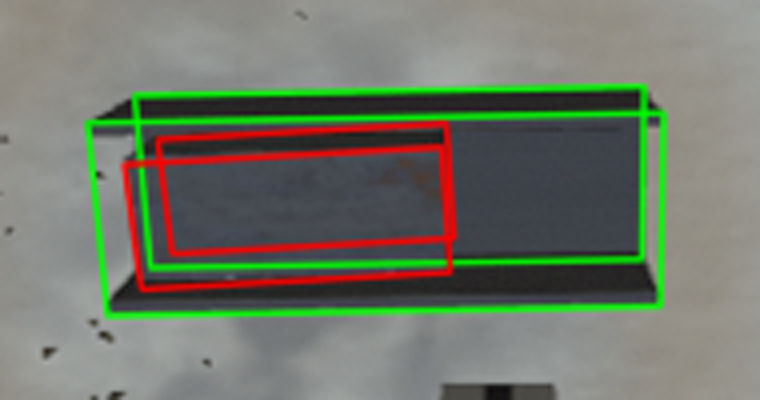

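```bash
python3 - <<'E'
from h import *
go([.4712,-.287,.10],-93.3); s,R=st(); print(np.degrees(cv2.Rodrigues(R@np.diag([1,1,1]))[0]).ravel().round(2)); print(R.round(4))
E
```

```text
t 2.93 pos [ 0.4888 -0.2702  0.2546] yaw -94.56 z [ 0.004 -0.004 -1.   ] F [-0.8  1.  -0.2] w -0.0001 q6 1.02
tool shift [0.0175 0.0168 0.1546] world [-0.0176 -0.0168 -0.1546]
turn -1.26
t 2.93 pos [ 0.4888 -0.2702  0.2546] yaw -94.56 z [ 0.004 -0.004 -1.   ] F [-0.8  1.  -0.2] w -0.0001 q6 1.02
[ 122.11 -132.23    0.49]
[[-0.0795 -0.9968  0.0036]
 [-0.9968  0.0795 -0.0041]
 [ 0.0038 -0.0039 -1.    ]]
```

Emit:
send_rows --plan '[{"linear":[0.0087,0.0084,0.035],"delta_rot":[-0.22,-0.22,-1.2],"fingers":0},{"linear":[0.0087,0.0084,0.035],"delta_rot":[0,0,0],"fingers":0},{"linear":[0,0,0.035],"delta_rot":[0,0,0],"fingers":0},{"linear":[0,0,0.03],"delta_rot":[0,0,0],"fingers":0},{"linear":[0,0,0.015],"delta_rot":[0,0,0],"fingers":0},{"linear":[0,0,0],"delta_rot":[0,0,0],"fingers":0}]'

```text
clock: 3.43
position: [0.4738, -0.2903, 0.1033]
ee_rot: [0.001, -0.687, 0.727, -0.006]
contact_force: [-0.8, 0.0, -0.3]
width: -0.0
```

```bash
python3 - <<'E'
from h import *
go([.4712,-.287,.034],-93.3); c=cam("wrist"); im=manip.get_image("wrist"); cv2.imwrite("pics/w4.png",im[:,:,::-1])
E
```

```text
t 3.43 pos [ 0.4738 -0.2903  0.1033] yaw -93.21 z [ 0.01  -0.007 -1.   ] F [-0.8  0.  -0.3] w -0.0 q6 0.95
tool shift [-0.0036  0.0035  0.0692] world [-0.0026  0.0033 -0.0693]
turn 0.09
```

View pics/w4.png

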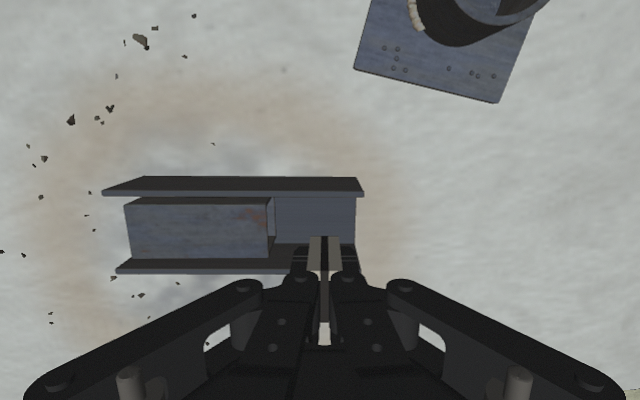

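Emit:
send_rows --plan '[{"linear":[-0.0036,0.0035,0],"delta_rot":[-0.6,-0.37,0],"fingers":0},{"linear":[0,0,0.02],"delta_rot":[0,0,0],"fingers":0},{"linear":[0,0,0],"delta_rot":[0,0,0],"fingers":0}]'

```text
clock: 3.73
position: [0.473, -0.2881, 0.088]
ee_rot: [0.0, -0.687, 0.727, -0.003]
contact_force: [-0.8, 0.5, 0.1]
width: 0.0002
```

```bash
python3 - <<'E'
from h import *
go([.4712,-.287,.034],-93.3)
E
```

```text
t 3.73 pos [ 0.473  -0.2881  0.088 ] yaw -93.2 z [ 0.005 -0.004 -1.   ] F [-0.8  0.5  0.1] w 0.0002 q6 0.95
tool shift [-0.0013  0.0021  0.054 ] world [-0.0018  0.0011 -0.054 ]
turn 0.1
```

Emit:
send_rows --plan '[{"linear":[-0.001,0.002,0.025],"delta_rot":[-0.4,-0.3,0],"fingers":0},{"linear":[0,0,0.02],"delta_rot":[0,0,0],"fingers":0},{"linear":[0,0,0.009],"delta_rot":[0,0,0],"fingers":0},{"linear":[0,0,0.002],"delta_rot":[0,0,0],"fingers":0},{"linear":[0,0,0],"delta_rot":[0,0,0],"fingers":0}]'

```text
clock: 4.15
position: [0.4773, -0.2911, 0.0401]
ee_rot: [0.001, -0.688, 0.726, -0.007]
contact_force: [-0.5, 0.1, 0.1]
width: 0.0001
```

```bash
python3 - <<'E'
from h import *
go([.4795,-.1425,.034],-93.3)
E
```

```text
t 4.15 pos [ 0.4773 -0.2911  0.0401] yaw -93.13 z [ 0.011 -0.009 -1.   ] F [-0.5  0.1  0.1] w 0.0001 q6 0.95
tool shift [-0.1485  0.0059  0.0048] world [ 0.0022  0.1486 -0.0061]
turn 0.17
```

Emit:
send_rows --plan '[{"linear":[0,0.006,0.005],"delta_rot":[-0.6,-0.5,0],"fingers":0},{"linear":[0,0.003,0.002],"delta_rot":[-0.2,-0.2,0],"fingers":0},{"linear":[-0.01,0,0],"delta_rot":[0,0,0],"fingers":0},{"linear":[-0.01,0,0],"delta_rot":[0,0,0],"fingers":0},{"linear":[-0.01,0,0],"delta_rot":[0,0,0],"fingers":0}]'

```text
clock: 4.57
position: [0.4719, -0.2626, 0.0371]
ee_rot: [0.001, -0.687, 0.727, -0.002]
contact_force: [0.7, 0.4, -0.9]
width: -0.0003
```

```bash
python3 - <<'E'
from h import *
go([.4795,-.1425,.034],-93.3)
E
```

```text
t 4.57 pos [ 0.4719 -0.2626  0.0371] yaw -93.27 z [ 0.004 -0.001 -1.   ] F [ 0.7  0.4 -0.9] w -0.0003 q6 0.99
tool shift [-0.1203 -0.0008  0.0031] world [ 0.0076  0.1201 -0.0031]
turn 0.03
```

Emit:
send_rows --plan '[{"linear":[-0.01,0,0.001],"delta_rot":[0,0,0],"fingers":0},{"linear":[-0.01,0,0],"delta_rot":[0,0,0],"fingers":0},{"linear":[-0.01,0,0],"delta_rot":[0,0,0],"fingers":0},{"linear":[-0.01,0,0],"delta_rot":[0,0,0],"fingers":0},{"linear":[-0.01,0,0],"delta_rot":[0,0,0],"fingers":0},{"linear":[-0.01,0,0],"delta_rot":[0,0,0],"fingers":0}]'

```text
clock: 5.07
position: [0.4758, -0.1949, 0.0371]
ee_rot: [0.001, -0.687, 0.726, -0.003]
contact_force: [0.4, -1.2, -0.5]
width: 0.0002
```

```bash
python3 - <<'E'
from h import *
go([.4795,-.1425,.034],-93.3)
im=manip.get_image("wrist"); cv2.imwrite("pics/w5.png",im[:,:,::-1])
E
```

```text
t 5.07 pos [ 0.4758 -0.1949  0.0371] yaw -93.14 z [ 0.006 -0.002 -1.   ] F [ 0.4 -1.2 -0.5] w 0.0002 q6 1.1
tool shift [-0.0525 -0.0008  0.0031] world [ 0.0037  0.0524 -0.0031]
turn 0.16
```

View pics/w5.png

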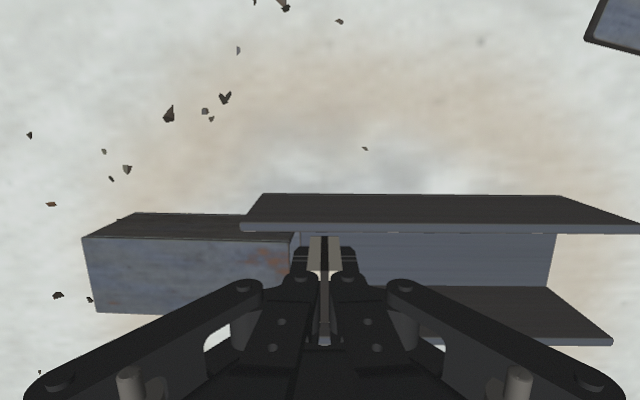

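Emit:
send_rows --plan '[{"linear":[-0.01,0,0.001],"delta_rot":[-0.2,0,0],"fingers":0},{"linear":[-0.01,0,0.001],"delta_rot":[0,0,0],"fingers":0},{"linear":[-0.01,0,0],"delta_rot":[0,0,0],"fingers":0},{"linear":[-0.01,0,0],"delta_rot":[0,0,0],"fingers":0},{"linear":[-0.008,0,0],"delta_rot":[0,0,0],"fingers":0},{"linear":[0,0,0],"delta_rot":[0,0,0],"fingers":0}]'

```text
clock: 5.62
position: [0.4781, -0.1392, 0.0348]
ee_rot: [0.0, -0.688, 0.726, -0.0]
contact_force: [-0.2, 0.8, 0.7]
width: -0.0002
```

```bash
python3 - <<'E'
from h import *
go([.4795,-.1425,.034],-93.3)
im=manip.get_image("wrist"); cv2.imwrite("pics/w6.png",im[:,:,::-1])
E
```

```text
t 5.62 pos [ 0.4781 -0.1392  0.0348] yaw -93.04 z [ 0. -0. -1.] F [-0.2  0.8  0.7] w -0.0002 q6 1.2
tool shift [ 0.0032 -0.0015  0.0008] world [ 0.0014 -0.0033 -0.0008]
turn 0.26
```

View pics/w6.png

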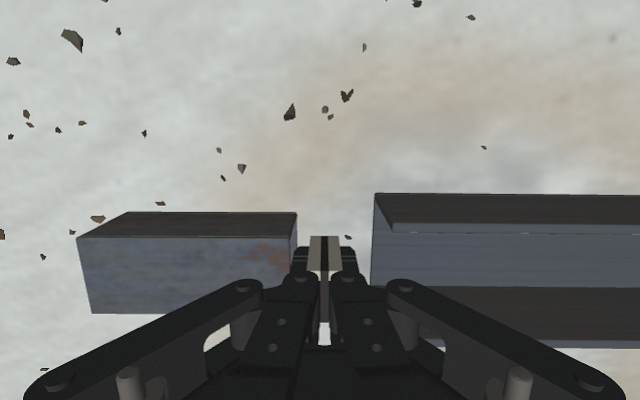

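Emit:
send_rows --plan '[{"linear":[0.004,0,-0.005],"delta_rot":[0,0,0],"fingers":0},{"linear":[0,0,-0.03],"delta_rot":[0,0,0],"fingers":0},{"linear":[0,0,-0.04],"delta_rot":[0,0,0],"fingers":0},{"linear":[0,0,-0.04],"delta_rot":[0,0,0],"fingers":0.085},{"linear":[0,0,-0.04],"delta_rot":[0,0,0],"fingers":0.085},{"linear":[0,0,-0.03],"delta_rot":[0,0,0],"fingers":0.085},{"linear":[0,0,0],"delta_rot":[0,0,-7],"fingers":0.085},{"linear":[0,0,0],"delta_rot":[0,0,-7],"fingers":0.085},{"linear":[0,0,0],"delta_rot":[0,0,-7],"fingers":0.085},{"linear":[0,0,0],"delta_rot":[0,0,-7],"fingers":0.085},{"linear":[0,0,0],"delta_rot":[0,0,-7],"fingers":0.085},{"linear":[0,0,0],"delta_rot":[0,0,-7],"fingers":0.085}]'

```text
clock: 6.67
position: [0.4773, -0.1503, 0.2348]
ee_rot: [0.001, 0.906, -0.424, 0.002]
contact_force: [-0.8, 0.2, -1.1]
width: 0.0846
```

Emit:
send_rows --plan '[{"linear":[0,0,0],"delta_rot":[0,0,-7],"fingers":0.085},{"linear":[0,0,0],"delta_rot":[0,0,-7],"fingers":0.085},{"linear":[0,0,0],"delta_rot":[0,0,-7],"fingers":0.085},{"linear":[0,0,0],"delta_rot":[0,0,-7],"fingers":0.085},{"linear":[0,0,0],"delta_rot":[0,0,-7],"fingers":0.085},{"linear":[0,0,0],"delta_rot":[0,0,-7],"fingers":0.085},{"linear":[0,0,0],"delta_rot":[0,0,-3],"fingers":0.085},{"linear":[0,0,0],"delta_rot":[0,0,0],"fingers":0.085},{"linear":[0,0,0],"delta_rot":[0,0,0],"fingers":0.085}]'

```text
clock: 7.42
position: [0.4752, -0.1561, 0.2379]
ee_rot: [0.002, 0.999, -0.035, 0.002]
contact_force: [0.8, -0.1, 0.6]
width: 0.0851
```

```bash
cat > look.py <<'E'
from h import *
import sys
def look(cams,things,tag):
    st(); out=None
    M={"channel":(.053,.15,0,.045),"square_tube":(.035,.085,0,.035)}
    for n in cams:
        c=cam(n); im=manip.get_image(n)[:,:,::-1].copy()
        for t,p in things.items():
            d=manip.masks_of(t,n)
            if not d: print(n,t,"none"); continue
            dims=M[t] if len(p)==3 else p[3]
            r,s=fit(c,d[0]["pixels"],p[:3],*dims); print(n,t,round(d[0]["p"],2),np.array(d[0]["extent"]).round(),r.round(4),round(s,3))
            draw(c,im,r,*dims)
        cv2.imwrite(f"pics/{tag}_{n}.png",im)
E
python3 - <<'E'
from look import *
look(("wrist","top"),{"square_tube":[.479,-.08,-3],"channel":[.474,-.238,-3.3]},"a")
E
```

```text
t 7.42 pos [ 0.4752 -0.1561  0.2379] yaw -4.04 z [ 0.005 -0.005 -1.   ] F [ 0.8 -0.1  0.6] w 0.0851 q6 -0.38
wrist square_tube 0.82 [308.  54. 345. 150.] [ 0.4815 -0.0828 -2.3807] 0.96
wrist channel 0.91 [302. 180. 356. 316.] [ 0.474  -0.2381 -3.4792] 0.872
top square_tube 0.48 [339. 227. 363. 237.] [ 0.484  -0.0803 -3.2526] 0.933
top channel 0.53 [194. 237. 220. 255.] [ 0.474 -0.238 -3.3  ] 0.0
```

View pics/a_wrist.png

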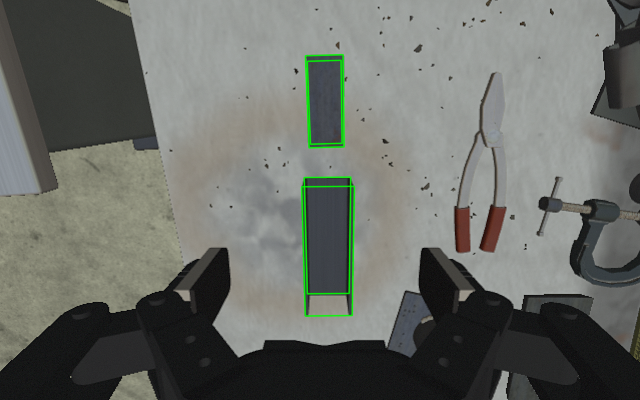

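```bash
python3 - <<'E'
from h import *
print(manip.tips_ahead); go([.4815,-.083,.09],-2.8)
E
```

```text
0.025
t 7.72 pos [ 0.4754 -0.1556  0.2376] yaw -3.94 z [ 0.005 -0.004 -1.   ] F [-0.6 -0.2 -0.4] w 0.0851 q6 -0.38
tool shift [ 0.0004 -0.0735  0.1473] world [ 0.0061  0.0726 -0.1476]
turn -1.14
```

Emit:
send_rows --plan '[{"linear":[0,-0.037,0.02],"delta_rot":[0.2,-0.3,-1.1],"fingers":0.085},{"linear":[0,-0.0365,0.02],"delta_rot":[0,0,0],"fingers":0.085},{"linear":[0,0,0.035],"delta_rot":[0,0,0],"fingers":0.085},{"linear":[0,0,0.035],"delta_rot":[0,0,0],"fingers":0.085},{"linear":[0,0,0.03],"delta_rot":[0,0,0],"fingers":0.085},{"linear":[0,0,0],"delta_rot":[0,0,0],"fingers":0.085}]'

```text
clock: 8.22
position: [0.4851, -0.082, 0.0968]
ee_rot: [0.003, 1.0, -0.026, 0.006]
contact_force: [-0.1, 0.7, -1.1]
width: 0.0849
```

```bash
cat >> h.py <<'E'
def fix(p,yaw):  # also tilt mending
    s,R=st(); d=R.T@[0,0,-1.]; y=np.degrees(np.arctan2(R[1,0],R[0,0]))
    print("shift",(R.T@(np.array(p)-s["position"])).round(4),"rot",np.degrees([-d[1],d[0]]).round(2),round(float(-((yaw-y+90)%180-90)),2))
E
python3 - <<'E'
from h import *
fix([.4815,-.083,.038],-2.8)
E
```

```text
t 8.22 pos [ 0.4851 -0.082   0.0968] yaw -2.99 z [ 0.012 -0.006 -1.   ] F [-0.1  0.7 -1.1] w 0.0849 q6 -0.25
shift [-0.0043  0.0009  0.0588] rot [ 0.29 -0.72] -0.19
```

Emit:
send_rows --plan '[{"linear":[-0.005,0,0],"delta_rot":[0.3,-0.7,-0.2],"fingers":0.085},{"linear":[-0.001,0,0.015],"delta_rot":[0.1,-0.2,0],"fingers":0.085},{"linear":[-0.001,0,0.02],"delta_rot":[0.1,-0.2,0],"fingers":0.085},{"linear":[-0.001,0,0.015],"delta_rot":[0.1,-0.2,0],"fingers":0.085},{"linear":[0,0,0.004],"delta_rot":[0,0,0],"fingers":0.085},{"linear":[0,0,0],"delta_rot":[0,0,0],"fingers":0.085}]'

```text
clock: 8.72
position: [0.4816, -0.0838, 0.0488]
ee_rot: [-0.002, 1.0, -0.024, -0.001]
contact_force: [0.5, 0.4, -0.1]
width: 0.0852
```

```bash
python3 - <<'E'
from h import *
fix([.4815,-.083,.038],-2.8)
E
```

```text
t 8.72 pos [ 0.4816 -0.0838  0.0488] yaw -2.8 z [-0.002  0.004 -1.   ] F [ 0.5  0.4 -0.1] w 0.0852 q6 -0.27
shift [-0.0001 -0.0007  0.0108] rot [-0.21  0.14] 0.0
```

Emit:
send_rows --force 50 --plan '[{"linear":[0,0,0.008],"delta_rot":[-0.1,0,0],"fingers":0.085},{"linear":[0,0,0.004],"delta_rot":[0,0,0],"fingers":0.085},{"linear":[0,0,0],"delta_rot":[0,0,0],"fingers":0.0},{"linear":[0,0,0],"delta_rot":[0,0,0],"fingers":0.0},{"linear":[0,0,0],"delta_rot":[0,0,0],"fingers":0.0},{"linear":[0,0,0],"delta_rot":[0,0,0],"fingers":0.0},{"linear":[0,0,0],"delta_rot":[0,0,0],"fingers":0.0},{"linear":[0,0,0],"delta_rot":[0,0,0],"fingers":0.0},{"linear":[0,0,0],"delta_rot":[0,0,0],"fingers":0.0}]'

```text
clock: 9.47
position: [0.4855, -0.0854, 0.0418]
ee_rot: [0.001, 1.0, -0.025, 0.004]
contact_force: [0.2, -0.1, -1.8]
width: 0.0341
```

```bash
python3 - <<'E'
from look import *
fix([.4815,-.083,.20],-2.8)
c=cam("top"); M=dict(wide_lane=[.488,.132,-86.3,(.087,.224,0,.006)],narrow_lane=[.494,.286,-86.3,(.067,.224,0,.006)])
look(("top",),M,"b"); 
E
```

```text
t 9.47 pos [ 0.4855 -0.0854  0.0418] yaw -2.82 z [ 0.007 -0.001 -1.   ] F [ 0.2 -0.1 -1.8] w 0.0341 q6 -0.27
shift [-0.003  -0.0021 -0.1583] rot [ 0.06 -0.43] -0.02
t 9.47 pos [ 0.4855 -0.0854  0.0418] yaw -2.82 z [ 0.007 -0.001 -1.   ] F [ 0.2 -0.1 -1.8] w 0.0341 q6 -0.27
top wide_lane 0.6 [277. 200. 305. 263.] [  0.4888   0.1326 -85.7651] 0.969
top narrow_lane 0.81 [240. 196. 256. 261.] [  0.4952   0.2877 -86.0063] 0.966
```

Emit:
send_rows --plan '[{"linear":[0,0,-0.02],"delta_rot":[0,-0.4,0],"fingers":0},{"linear":[0,0,-0.03],"delta_rot":[0,0,0],"fingers":0},{"linear":[0,0,-0.03],"delta_rot":[0,0,0],"fingers":0},{"linear":[0,-0.03,-0.03],"delta_rot":[0,0,0],"fingers":0},{"linear":[0,-0.04,0],"delta_rot":[0,0,0],"fingers":0},{"linear":[0,-0.04,0],"delta_rot":[0,0,0],"fingers":0},{"linear":[0,-0.04,0],"delta_rot":[0,0,0],"fingers":0},{"linear":[0,-0.04,0],"delta_rot":[0,0,0],"fingers":0},{"linear":[0,-0.04,0],"delta_rot":[0,0,0],"fingers":0},{"linear":[0,-0.04,0],"delta_rot":[0,0,0],"fingers":0},{"linear":[0,-0.04,0],"delta_rot":[0,0,0],"fingers":0},{"linear":[0,0,0],"delta_rot":[0,0,0],"fingers":0}]'

```text
clock: 10.62
position: [0.5034, 0.2352, 0.155]
ee_rot: [-0.002, 1.0, -0.03, 0.001]
contact_force: [0.9, -0.9, -2.1]
width: 0.0341
```

Emit:
send_rows --plan '[{"linear":[0,0,0],"delta_rot":[0,0,7],"fingers":0},{"linear":[0,0,0],"delta_rot":[0,0,7],"fingers":0},{"linear":[0,0,0],"delta_rot":[0,0,7],"fingers":0},{"linear":[0,0,0],"delta_rot":[0,0,7],"fingers":0},{"linear":[0,0,0],"delta_rot":[0,0,7],"fingers":0},{"linear":[0,0,0],"delta_rot":[0,0,7],"fingers":0},{"linear":[0,0,0],"delta_rot":[0,0,7],"fingers":0},{"linear":[0,0,0],"delta_rot":[0,0,7],"fingers":0},{"linear":[0,0,0],"delta_rot":[0,0,7],"fingers":0},{"linear":[0,0,0],"delta_rot":[0,0,7],"fingers":0},{"linear":[0,0,0],"delta_rot":[0,0,6],"fingers":0},{"linear":[0,0,0],"delta_rot":[0,0,6],"fingers":0}]'

```text
clock: 11.62
position: [0.4983, 0.2373, 0.1491]
ee_rot: [0.004, 0.722, -0.692, -0.003]
contact_force: [-0.0, 0.4, -1.3]
width: 0.0335
```

```bash
python3 - <<'E'
from look import *
fix([.495,.288,.17],-86)
M=dict(wide_lane=[.488,.132,-86.3,(.087,.224,0,.006)],narrow_lane=[.494,.286,-86.3,(.067,.224,0,.006)])
look(("wrist",),M,"c"); 
E
```

```text
t 11.62 pos [0.4983 0.2373 0.1491] yaw -87.56 z [-0.01  -0.001 -1.   ] F [-0.   0.4 -1.3] w 0.0335 q6 1.84
shift [-0.0508  0.0014 -0.0209] rot [ 0.58 -0.01] -1.56
t 11.62 pos [0.4983 0.2373 0.1491] yaw -87.56 z [-0.01  -0.001 -1.   ] F [-0.   0.4 -1.3] w 0.0335 q6 1.84
wrist wide_lane 0.71 [393.  67. 522. 297.] [  0.4873   0.1268 -85.1459] 0.841
wrist narrow_lane 0.64 [214.  45. 304. 277.] [  0.4933   0.2877 -87.0327] 0.689
```

View pics/c_wrist.png

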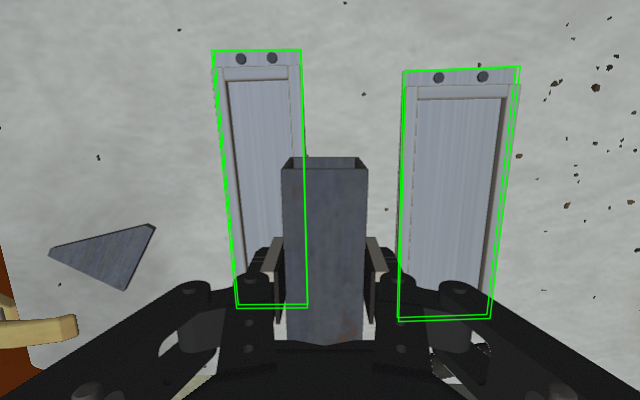

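Emit:
send_rows --plan '[{"linear":[-0.026,0.001,0],"delta_rot":[0.6,0,-1.5],"fingers":0},{"linear":[-0.025,0,0],"delta_rot":[0,0,0],"fingers":0},{"linear":[0,0,0.02],"delta_rot":[0,0,0],"fingers":0},{"linear":[0,0,0.03],"delta_rot":[0,0,0],"fingers":0},{"linear":[0,0,0.015],"delta_rot":[0,0,0],"fingers":0},{"linear":[0,0,0],"delta_rot":[0,0,0],"fingers":0}]'

```text
clock: 12.27
position: [0.4963, 0.2905, 0.0837]
ee_rot: [-0.003, 0.74, -0.673, 0.002]
contact_force: [-0.2, -0.9, -1.7]
width: 0.0341
```

```bash
python3 - <<'E'
from h import *
fix([.495,.288,.048],-86)
E
```

```text
t 12.27 pos [0.4963 0.2905 0.0837] yaw -84.56 z [ 0.007  0.003 -1.   ] F [-0.2 -0.9 -1.7] w 0.0341 q6 1.88
shift [0.0024 0.0018 0.0357] rot [-0.4   0.11] 1.44
```

Emit:
send_rows --plan '[{"linear":[0.0024,0.0018,0],"delta_rot":[-0.4,0.1,1.4],"fingers":0},{"linear":[0,0,0.01],"delta_rot":[0,0,0],"fingers":0},{"linear":[0,0,0.008],"delta_rot":[0,0,0],"fingers":0},{"linear":[0,0,0],"delta_rot":[0,0,0],"fingers":0}]'

```text
clock: 12.6
position: [0.4956, 0.2877, 0.0658]
ee_rot: [-0.001, 0.732, -0.681, 0.0]
contact_force: [-0.5, 0.9, -1.6]
width: 0.0341
```

```bash
python3 - <<'E'
from h import *
fix([.495,.288,.048],-86)
im=manip.get_image("wrist")[:,:,::-1].copy(); c=cam("wrist")
draw(c,im,[.495,.288,-86],.047,.18,.014,.014); draw(c,im,[.495,.288,-86],.067,.224,.014,.014,(0,0,255))
cv2.imwrite("pics/d.png",im)
E
```

```text
t 12.6 pos [0.4956 0.2877 0.0658] yaw -85.87 z [ 0.001  0.001 -1.   ] F [-0.5  0.9 -1.6] w 0.0341 q6 1.9
shift [-0.0004  0.0006  0.0178] rot [-0.06  0.03] 0.13
```

View pics/d.png

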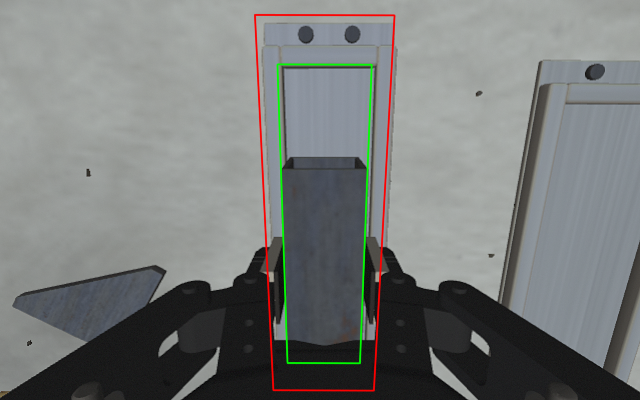

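Emit:
send_rows --plan '[{"linear":[0.0013,0,0],"delta_rot":[0,0,0.1],"fingers":0},{"linear":[0,0,0.009],"delta_rot":[0,0,0],"fingers":0},{"linear":[0,0,0.006],"delta_rot":[0,0,0],"fingers":0},{"linear":[0,0,0.003],"delta_rot":[0,0,0],"fingers":0}]'

```text
clock: 12.98
position: [0.4982, 0.2869, 0.0496]
ee_rot: [-0.004, 0.731, -0.682, 0.002]
contact_force: [0.9, 0.0, -2.0]
width: 0.0339
```

```bash
python3 - <<'E'
from h import *
fix([.495,.2865,.046],-86)
E
```

```text
t 12.98 pos [0.4982 0.2869 0.0496] yaw -85.98 z [ 0.007  0.003 -1.   ] F [ 0.9  0.  -2. ] w 0.0339 q6 1.9
shift [0.0002 0.0032 0.0036] rot [-0.43  0.16] 0.02
```

Emit:
send_rows --plan '[{"linear":[0,0.002,0.002],"delta_rot":[-0.4,0.1,0],"fingers":0},{"linear":[0,0,0.002],"delta_rot":[0,0,0],"fingers":0},{"linear":[0,0,0.001],"delta_rot":[0,0,0],"fingers":0}]'

```text
clock: 13.23
position: [0.4956, 0.2866, 0.0455]
ee_rot: [0.0, 0.732, -0.682, -0.001]
contact_force: [-2.5, -1.1, 10.7]
width: 0.0342
```

```bash
python3 - <<'E'
from h import *
fix([.495,.2865,.046],-86)
E
```

```text
t 13.23 pos [0.4956 0.2866 0.0455] yaw -85.96 z [-0.001  0.    -1.   ] F [-2.5 -1.1 10.7] w 0.0342 q6 1.9
shift [ 0.0001  0.0006 -0.0005] rot [0.08 0.02] 0.04
```

Emit:
send_rows --plan '[{"linear":[0,0,0],"delta_rot":[0,0,0],"fingers":0.05},{"linear":[0,0,0],"delta_rot":[0,0,0],"fingers":0.07},{"linear":[0,0,0],"delta_rot":[0,0,0],"fingers":0.085},{"linear":[0,0,0],"delta_rot":[0,0,0],"fingers":0.085},{"linear":[0,0,0],"delta_rot":[0,0,0],"fingers":0.085},{"linear":[0,0,-0.01],"delta_rot":[0,0,0],"fingers":0.085},{"linear":[0,0,-0.03],"delta_rot":[0,0,0],"fingers":0.085},{"linear":[0,0,-0.04],"delta_rot":[0,0,0],"fingers":0.085},{"linear":[0,0,-0.04],"delta_rot":[0,0,0],"fingers":0.085},{"linear":[0,0,-0.03],"delta_rot":[0,0,0],"fingers":0.085},{"linear":[0,0,0],"delta_rot":[0,0,0],"fingers":0.085}]'

```text
clock: 14.15
position: [0.495, 0.2864, 0.2027]
ee_rot: [0.003, 0.732, -0.682, -0.002]
contact_force: [0.4, 0.5, 1.1]
width: 0.0852
```

```bash
python3 - <<'E'
from look import *
fix([.474,-.238,.19],-86)
look(("wrist","top"),{"square_tube":[.49,.287,-86,(.035,.085,.004,.039)],"narrow_lane":[.494,.286,-86.3,(.067,.224,0,.006)]},"e")
E
```

```text
t 14.15 pos [0.495  0.2864 0.2027] yaw -85.95 z [-0.006 -0.002 -1.   ] F [0.4 0.5 1.1] w 0.0852 q6 1.9
shift [0.5216 0.0579 0.0136] rot [ 0.35 -0.06] 0.05
t 14.15 pos [0.495  0.2864 0.2027] yaw -85.95 z [-0.006 -0.002 -1.   ] F [0.4 0.5 1.1] w 0.0852 q6 1.9
wrist square_tube 0.8 [300. 133. 344. 227.] [  0.4974   0.2864 -86.038 ] 0.958
wrist narrow_lane 0.83 [293.  57. 364. 279.] [  0.4934   0.2846 -85.5366] 0.741
top square_tube 0.72 [241. 215. 256. 238.] [  0.5012   0.2904 -84.7755] 0.521
top narrow_lane 0.72 [240. 197. 259. 260.] [  0.4959   0.2877 -86.1896] 0.674
```

View pics/e_wrist.png

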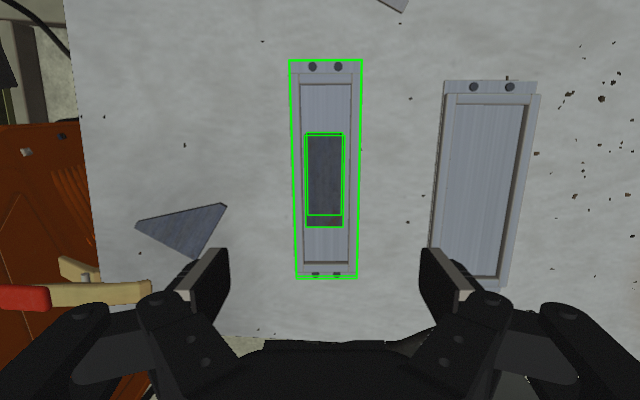

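Emit:
send_rows --plan '[{"linear":[0.039,0,0],"delta_rot":[0.3,0,0],"fingers":0.085},{"linear":[0.039,0,0],"delta_rot":[0,0,0],"fingers":0.085},{"linear":[0.039,0,0],"delta_rot":[0,0,0],"fingers":0.085},{"linear":[0.035,0,0],"delta_rot":[0,0,0],"fingers":0.085},{"linear":[0,0,0],"delta_rot":[0,0,0],"fingers":0.085},{"linear":[0,0,0],"delta_rot":[0,0,0],"fingers":0.085}]'

```text
clock: 14.95
position: [0.4972, 0.1285, 0.184]
ee_rot: [0.015, 0.733, -0.68, -0.009]
contact_force: [0.8, 0.7, 0.5]
width: 0.0847
```

```bash
python3 - <<'E'
from look import *
look(("wrist","top"),{"wide_lane":[.488,.13,-86,(.087,.224,0,.006)],"narrow_lane":[.494,.286,-86.3,(.067,.224,0,.006)]},"f")
c=cam("wrist")
for d in manip.masks_of("wide_lane","wrist")[:1]:
    print(unproj(c,rect(d["pixels"]),.010)[:,:2].round(4).tolist())
fix([.474,-.238,.19],-3.5)
E
```

```text
t 14.95 pos [0.4972 0.1285 0.184 ] yaw -85.65 z [-0.034 -0.01  -0.999] F [0.8 0.7 0.5] w 0.0847 q6 1.62
wrist wide_lane 0.79 [270.  62. 376. 290.] [  0.4866   0.1302 -86.0744] 0.973
wrist narrow_lane 0.75 [ 93.  32. 203. 275.] [  0.4928   0.2858 -85.5393] 0.65
top wide_lane 0.79 [277. 198. 303. 262.] [  0.4905   0.1319 -86.7455] 0.3
top narrow_lane 0.79 [238. 196. 254. 260.] [  0.4995   0.2946 -89.2727] 0.379
[[0.5958, 0.1834], [0.6029, 0.0976], [0.3832, 0.0696], [0.3749, 0.1764]]
t 15.3 pos [0.498  0.1309 0.1854] yaw -85.37 z [-0.031 -0.01  -0.999] F [-0.6  0.3 -0.4] w 0.085 q6 1.62
shift [ 3.657e-01  5.370e-02 -1.000e-04] rot [ 1.82 -0.44] -81.87
```

Emit:
send_rows --plan '[{"linear":[0,0,-0.01],"delta_rot":[1.8,-0.4,0],"fingers":0.085},{"linear":[0,0,0],"delta_rot":[0,0,-7],"fingers":0.085},{"linear":[0,0,0],"delta_rot":[0,0,-7],"fingers":0.085},{"linear":[0,0,0],"delta_rot":[0,0,-7],"fingers":0.085},{"linear":[0,0,0],"delta_rot":[0,0,-7],"fingers":0.085},{"linear":[0,0,0],"delta_rot":[0,0,-7],"fingers":0.085},{"linear":[0,0,0],"delta_rot":[0,0,-7],"fingers":0.085},{"linear":[0,0,0],"delta_rot":[0,0,-7],"fingers":0.085},{"linear":[0,0,0],"delta_rot":[0,0,-7],"fingers":0.085},{"linear":[0,0,0],"delta_rot":[0,0,-7],"fingers":0.085},{"linear":[0,0,0],"delta_rot":[0,0,-7],"fingers":0.085},{"linear":[0,0,0],"delta_rot":[0,0,-7],"fingers":0.085}]'

```text
clock: 16.3
position: [0.4974, 0.1394, 0.2066]
ee_rot: [-0.004, 0.998, -0.055, 0.012]
contact_force: [-0.2, 0.0, -0.2]
width: 0.0848
```

Emit:
send_rows --plan '[{"linear":[0,0.035,0],"delta_rot":[0,0,-3],"fingers":0.085},{"linear":[0,0.038,0],"delta_rot":[0,0,0],"fingers":0.085},{"linear":[0,0.038,0],"delta_rot":[0,0,0],"fingers":0.085},{"linear":[0,0.038,0],"delta_rot":[0,0,0],"fingers":0.085},{"linear":[0,0.038,0],"delta_rot":[0,0,0],"fingers":0.085},{"linear":[0,0.038,0],"delta_rot":[0,0,0],"fingers":0.085},{"linear":[0,0.038,0],"delta_rot":[0,0,0],"fingers":0.085},{"linear":[0,0.038,0],"delta_rot":[0,0,0],"fingers":0.085},{"linear":[0,0.038,0],"delta_rot":[0,0,0],"fingers":0.085},{"linear":[0,0.02,0],"delta_rot":[0,0,0],"fingers":0.085},{"linear":[0,0,0],"delta_rot":[0,0,0],"fingers":0.085}]'

```text
clock: 17.22
position: [0.4834, -0.2267, 0.2147]
ee_rot: [-0.002, 0.999, -0.014, 0.029]
contact_force: [-0.3, 1.1, 0.0]
width: 0.0845
```

```bash
python3 - <<'E'
from h import *
fix([.474,-.238,.10],-3.5)
E
```

```text
t 17.22 pos [ 0.4834 -0.2267  0.2147] yaw -1.66 z [ 0.058  0.002 -0.998] F [-0.3  1.1  0. ] w 0.0845 q6 -0.58
shift [-0.0158  0.012   0.1139] rot [-0.23 -3.34] 1.84
```

Emit:
send_rows --plan '[{"linear":[-0.009,0.012,0],"delta_rot":[-0.2,-3.3,1.8],"fingers":0.085},{"linear":[0,0,0],"delta_rot":[0,0,0],"fingers":0.085},{"linear":[0,0,0.035],"delta_rot":[0.1,-0.2,0],"fingers":0.085},{"linear":[0,0,0.035],"delta_rot":[0.1,-0.2,0],"fingers":0.085},{"linear":[0,0,0.025],"delta_rot":[0.1,-0.2,0],"fingers":0.085},{"linear":[0,0,0],"delta_rot":[0,0,0],"fingers":0.085}]'

```text
clock: 17.72
position: [0.4786, -0.2341, 0.1236]
ee_rot: [-0.002, 1.0, -0.029, 0.004]
contact_force: [-0.4, 0.1, 0.9]
width: 0.0852
```

```bash
python3 - <<'E'
from look import *
fix([.474,-.238,.05],-3.5)
look(("wrist",),{"channel":[.474,-.238,-3.5]},"g")
E
```

```text
t 17.72 pos [ 0.4786 -0.2341  0.1236] yaw -3.3 z [ 0.009  0.003 -1.   ] F [-0.4  0.1  0.9] w 0.0852 q6 -0.54
shift [-0.005   0.0044  0.0736] rot [-0.2 -0.5] 0.2
t 17.72 pos [ 0.4786 -0.2341  0.1236] yaw -3.3 z [ 0.009  0.003 -1.   ] F [-0.4  0.1  0.9] w 0.0852 q6 -0.54
wrist channel 0.94 [273. 106. 362. 323.] [ 0.4741 -0.2387 -3.3324] 0.882
```

Emit:
send_rows --plan '[{"linear":[-0.005,0.004,0],"delta_rot":[-0.2,-0.5,0],"fingers":0.085},{"linear":[0,0,0.02],"delta_rot":[0,-0.2,0],"fingers":0.085},{"linear":[0,0,0.025],"delta_rot":[0,-0.2,0],"fingers":0.085},{"linear":[0,0,0.02],"delta_rot":[0,-0.2,0],"fingers":0.085},{"linear":[0,0,0.004],"delta_rot":[0,0,0],"fingers":0.085},{"linear":[0,0,0],"delta_rot":[0,0,0],"fingers":0.085}]'

```text
clock: 18.32
position: [0.4839, -0.2433, 0.0704]
ee_rot: [0.009, 1.0, -0.026, 0.009]
contact_force: [1.0, -0.2, -0.1]
width: 0.0851
```

```bash
python3 - <<'E'
from h import *
fix([.474,-.2385,.041],-3.4)
E
```

```text
t 18.32 pos [ 0.4839 -0.2433  0.0704] yaw -2.99 z [ 0.017 -0.019 -1.   ] F [ 1.  -0.2 -0.1] w 0.0851 q6 -0.53
shift [-0.0106 -0.0048  0.0292] rot [ 1.04 -1.02] 0.41
```

Emit:
send_rows --plan '[{"linear":[-0.0106,-0.0048,0],"delta_rot":[1.0,-1.0,0.4],"fingers":0.085},{"linear":[0,0,0],"delta_rot":[0,0,0],"fingers":0.085},{"linear":[0,0,0],"delta_rot":[0,0,0],"fingers":0.085}]'

```text
clock: 18.57
position: [0.4747, -0.2387, 0.0747]
ee_rot: [0.001, 1.0, -0.03, 0.002]
contact_force: [0.3, -0.1, -0.2]
width: 0.0851
```

```bash
python3 - <<'E'
from h import *
fix([.474,-.2385,.041],-3.4)
E
```

```text
t 18.57 pos [ 0.4747 -0.2387  0.0747] yaw -3.4 z [ 0.005 -0.003 -1.   ] F [ 0.3 -0.1 -0.2] w 0.0851 q6 -0.54
shift [-0.0009 -0.0002  0.0337] rot [ 0.15 -0.28] 0.0
```

Good. Descend in smaller bites with compensation.

Emit:
send_rows --plan '[{"linear":[-0.001,0,0.01],"delta_rot":[0.2,-0.4,0],"fingers":0.085},{"linear":[-0.002,-0.001,0.012],"delta_rot":[0.2,-0.3,0],"fingers":0.085},{"linear":[-0.002,-0.001,0.008],"delta_rot":[0.2,-0.3,0],"fingers":0.085},{"linear":[0,0,0],"delta_rot":[0,0,0],"fingers":0.085}]'

```text
clock: 18.9
position: [0.4708, -0.2374, 0.0451]
ee_rot: [-0.003, 1.0, -0.03, -0.004]
contact_force: [0.3, 0.8, -0.5]
width: 0.085
```

```bash
python3 - <<'E'
from h import *
fix([.474,-.2385,.041],-3.4)
E
```

```text
t 18.9 pos [ 0.4708 -0.2374  0.0451] yaw -3.42 z [-0.008  0.006 -1.   ] F [ 0.3  0.8 -0.5] w 0.085 q6 -0.54
shift [0.0033 0.0009 0.0041] rot [-0.32  0.48] -0.02
```

Emit:
send_rows --force 70 --plan '[{"linear":[0.003,0.001,0.003],"delta_rot":[-0.3,0.5,0],"fingers":0.085},{"linear":[0,0,0.002],"delta_rot":[0,0,0],"fingers":0.085},{"linear":[0,0,0],"delta_rot":[0,0,0],"fingers":0.0},{"linear":[0,0,0],"delta_rot":[0,0,0],"fingers":0.0},{"linear":[0,0,0],"delta_rot":[0,0,0],"fingers":0.0},{"linear":[0,0,0],"delta_rot":[0,0,0],"fingers":0.0},{"linear":[0,0,0],"delta_rot":[0,0,0],"fingers":0.0},{"linear":[0,0,0],"delta_rot":[0,0,0],"fingers":0.0}]'

```text
clock: 19.57
position: [0.4738, -0.2383, 0.038]
ee_rot: [-0.001, 1.0, -0.03, -0.0]
contact_force: [-0.2, -0.1, -2.4]
width: 0.0521
```

```bash
python3 - <<'E'
from h import *
fix([.474,-.2385,.18],-3.4)
E
```

```text
t 19.57 pos [ 0.4738 -0.2383  0.038 ] yaw -3.44 z [-0.001  0.001 -1.   ] F [-0.2 -0.1 -2.4] w 0.0521 q6 -0.54
shift [ 1.00e-04 -0.00e+00 -1.42e-01] rot [-0.08  0.04] -0.04
```

Emit:
send_rows --plan '[{"linear":[0,0,-0.015],"delta_rot":[0,0,0],"fingers":0},{"linear":[0,0,-0.03],"delta_rot":[0,0,0],"fingers":0},{"linear":[0,0,-0.035],"delta_rot":[0,0,0],"fingers":0},{"linear":[0,-0.02,-0.03],"delta_rot":[0,0,0],"fingers":0},{"linear":[0,-0.038,0],"delta_rot":[0,0,0],"fingers":0},{"linear":[0,-0.038,0],"delta_rot":[0,0,0],"fingers":0},{"linear":[0,-0.038,0],"delta_rot":[0,0,0],"fingers":0},{"linear":[0,-0.038,0],"delta_rot":[0,0,0],"fingers":0},{"linear":[0,-0.038,0],"delta_rot":[0,0,0],"fingers":0},{"linear":[0,-0.038,0],"delta_rot":[0,0,0],"fingers":0},{"linear":[0,-0.038,0],"delta_rot":[0,0,0],"fingers":0},{"linear":[0,0,0],"delta_rot":[0,0,0],"fingers":0}]'

```text
clock: 20.57
position: [0.4847, 0.0586, 0.1454]
ee_rot: [-0.005, 0.999, -0.035, -0.009]
contact_force: [-0.3, -1.2, -6.5]
width: 0.052
```

```bash
python3 - <<'E'
from h import *
fix([.487,.13,.15],-86)
E
```

```text
t 20.57 pos [0.4847 0.0586 0.1454] yaw -3.97 z [-0.018  0.01  -1.   ] F [-0.3 -1.2 -6.5] w 0.052 q6 0.03
shift [-0.0027 -0.0714 -0.0039] rot [-0.52  1.08] 82.03
```

Emit:
send_rows --plan '[{"linear":[0,-0.036,0],"delta_rot":[-0.5,1.1,0],"fingers":0},{"linear":[0,-0.034,0],"delta_rot":[0,0,7],"fingers":0},{"linear":[0,0,0],"delta_rot":[0,0,7],"fingers":0},{"linear":[0,0,0],"delta_rot":[0,0,7],"fingers":0},{"linear":[0,0,0],"delta_rot":[0,0,7],"fingers":0},{"linear":[0,0,0],"delta_rot":[0,0,7],"fingers":0},{"linear":[0,0,0],"delta_rot":[0,0,7],"fingers":0},{"linear":[0,0,0],"delta_rot":[0,0,7],"fingers":0},{"linear":[0,0,0],"delta_rot":[0,0,7],"fingers":0},{"linear":[0,0,0],"delta_rot":[0,0,7],"fingers":0},{"linear":[0,0,0],"delta_rot":[0,0,7],"fingers":0},{"linear":[0,0,0],"delta_rot":[0,0,7],"fingers":0}]'

```text
clock: 21.57
position: [0.4759, 0.1297, 0.1335]
ee_rot: [0.011, 0.751, -0.66, -0.01]
contact_force: [0.1, 0.6, -5.7]
width: 0.0521
```

Emit:
send_rows --plan '[{"linear":[0,0,0],"delta_rot":[0,0,0],"fingers":0},{"linear":[0,0,0],"delta_rot":[0,0,0],"fingers":0}]'

```text
clock: 21.73
position: [0.474, 0.129, 0.1318]
ee_rot: [0.013, 0.751, -0.66, -0.011]
contact_force: [-0.5, 0.6, -5.8]
width: 0.0519
```

```bash
python3 - <<'E'
from h import *
fix([.487,.13,.09],-86)
E
```

```text
t 21.73 pos [0.474  0.129  0.1318] yaw -82.64 z [-0.034 -0.005 -0.999] F [-0.5  0.6 -5.8] w 0.0519 q6 1.57
shift [ 0.0007 -0.0145  0.0413] rot [ 1.94 -0.03] 3.36
```

Emit:
send_rows --plan '[{"linear":[0,-0.012,0],"delta_rot":[1.9,0,3.4],"fingers":0},{"linear":[0,0,0],"delta_rot":[0,0,0],"fingers":0},{"linear":[0,0,0.02],"delta_rot":[0,0,0],"fingers":0},{"linear":[0,0,0.02],"delta_rot":[0,0,0],"fingers":0},{"linear":[0,0,0],"delta_rot":[0,0,0],"fingers":0}]'

```text
clock: 22.15
position: [0.4841, 0.1297, 0.0899]
ee_rot: [0.002, 0.736, -0.677, -0.001]
contact_force: [-1.2, -0.1, -6.2]
width: 0.052
```

```bash
python3 - <<'E'
from look import *
fix([.487,.13,.062],-86)
look(("wrist",),{"narrow_lane":[.494,.286,-86.3,(.067,.224,0,.006)],"wide_lane":[.487,.13,-86,(.087,.224,0,.006)]},"h")
c=cam("wrist");im=cv2.imread("pics/h_wrist.png")
# ends of the lane plate: dark/bright column profile across the visible far part, at rail-top height
for x in (.57,.585):
    P=np.array([[x-.0698*(y-.13)*0,y,.014] for y in np.arange(.07,.19,.002)]); uv=proj(c,P)
    g=cv2.remap(cv2.cvtColor(im,cv2.COLOR_BGR2GRAY),uv.astype(np.float32).reshape(1,-1,2),None,cv2.INTER_LINEAR)[0]; print(x,g.tolist())
E
```

```text
t 22.15 pos [0.4841 0.1297 0.0899] yaw -85.23 z [-0.004 -0.002 -1.   ] F [-1.2 -0.1 -6.2] w 0.052 q6 1.61
shift [-0.0001 -0.003   0.0278] rot [ 0.23 -0.1 ] 0.77
t 22.15 pos [0.4841 0.1297 0.0899] yaw -85.23 z [-0.004 -0.002 -1.   ] F [-1.2 -0.1 -6.2] w 0.052 q6 1.61
wrist narrow_lane 0.63 [  4.   0. 157. 328.] [  0.5001   0.2868 -85.9337] 0.626
wrist wide_lane 0.8 [249.  22. 408.  97.] [  0.4867   0.1293 -85.8601] 0.234
0.57 [194, 196, 197, 197, 194, 193, 195, 195, 196, 197, 128, 88, 136, 86, 160, 170, 90, 171, 164, 166, 165, 163, 161, 167, 165, 165, 169, 167, 170, 162, 168, 164, 167, 168, 167, 163, 168, 166, 170, 166, 165, 165, 165, 169, 164, 163, 163, 166, 170, 162, 87, 170, 172, 170, 158, 176, 194, 196, 196, 195]
0.585 [195, 195, 195, 196, 196, 194, 193, 193, 194, 194, 193, 195, 156, 169, 169, 171, 149, 159, 159, 160, 159, 161, 161, 161, 161, 161, 161, 161, 162, 162, 162, 162, 162, 161, 162, 162, 163, 162, 164, 163, 163, 164, 164, 163, 164, 166, 165, 165, 165, 166, 166, 149, 174, 169, 155, 163, 190, 192, 193, 195]
```

Emit:
send_rows --plan '[{"linear":[0,-0.003,0],"delta_rot":[0.2,-0.1,0.8],"fingers":0},{"linear":[0,0,0.01],"delta_rot":[0,0,0],"fingers":0},{"linear":[0,0,0.012],"delta_rot":[0,0,0],"fingers":0},{"linear":[0,0,0],"delta_rot":[0,0,0],"fingers":0}]'

```text
clock: 22.63
position: [0.494, 0.1309, 0.074]
ee_rot: [-0.006, 0.731, -0.682, 0.005]
contact_force: [-1.0, -1.0, -6.4]
width: 0.052
```

```bash
python3 - <<'E'
from h import *
fix([.487,.13,.043],-86)
E
```

```text
t 22.63 pos [0.494  0.1309 0.074 ] yaw -86.06 z [ 0.016  0.002 -1.   ] F [-1.  -1.  -6.4] w 0.052 q6 1.62
shift [0.0005 0.0075 0.0309] rot [-0.93  0.06] -0.06
```

Emit:
send_rows --plan '[{"linear":[0,0.007,0],"delta_rot":[-0.9,0,0],"fingers":0},{"linear":[0,0.001,0.01],"delta_rot":[-0.2,0,0],"fingers":0},{"linear":[0,0.001,0.01],"delta_rot":[-0.2,0,0],"fingers":0},{"linear":[0,0,0],"delta_rot":[0,0,0],"fingers":0}]'

```text
clock: 22.97
position: [0.4852, 0.1304, 0.0536]
ee_rot: [0.002, 0.731, -0.682, -0.002]
contact_force: [-0.9, -0.2, -7.2]
width: 0.0522
```

```bash
python3 - <<'E'
from h import *
fix([.487,.13,.043],-86)
E
```

```text
t 22.97 pos [0.4852 0.1304 0.0536] yaw -86.03 z [-0.006  0.001 -1.   ] F [-0.9 -0.2 -7.2] w 0.0522 q6 1.62
shift [ 0.0005 -0.0018  0.0106] rot [0.33 0.07] -0.03
```

Emit:
send_rows --plan '[{"linear":[0,-0.001,0.004],"delta_rot":[0.2,0,0],"fingers":0},{"linear":[0,0,0.004],"delta_rot":[0,0,0],"fingers":0},{"linear":[0,0,0.002],"delta_rot":[0,0,0],"fingers":0},{"linear":[0,0,0],"delta_rot":[0,0,0],"fingers":0}]'

```text
clock: 23.3
position: [0.4865, 0.1305, 0.0421]
ee_rot: [0.0, 0.731, -0.682, -0.001]
contact_force: [-1.6, -0.7, -3.0]
width: 0.0518
```

```bash
python3 - <<'E'
from h import *
fix([.487,.13,.042],-86)
E
```

```text
t 23.3 pos [0.4865 0.1305 0.0421] yaw -86.02 z [-0.002  0.001 -1.   ] F [-1.6 -0.7 -3. ] w 0.0518 q6 1.62
shift [ 0.0006 -0.0005  0.0001] rot [0.13 0.07] -0.02
```

Emit:
send_rows --plan '[{"linear":[0,0,0],"delta_rot":[0,0,0],"fingers":0.06},{"linear":[0,0,0],"delta_rot":[0,0,0],"fingers":0.085},{"linear":[0,0,0],"delta_rot":[0,0,0],"fingers":0.085},{"linear":[0,0,0],"delta_rot":[0,0,0],"fingers":0.085},{"linear":[0,0,0],"delta_rot":[0,0,0],"fingers":0.085},{"linear":[0,0,-0.01],"delta_rot":[0,0,0],"fingers":0.085},{"linear":[0,0,-0.03],"delta_rot":[0,0,0],"fingers":0.085},{"linear":[0,0,-0.04],"delta_rot":[0,0,0],"fingers":0.085},{"linear":[0,0,-0.04],"delta_rot":[0,0,0],"fingers":0.085},{"linear":[0,0,-0.03],"delta_rot":[0,0,0],"fingers":0.085},{"linear":[0,0,0],"delta_rot":[0,0,0],"fingers":0.085}]'

```text
clock: 24.22
position: [0.4887, 0.1306, 0.205]
ee_rot: [-0.003, 0.731, -0.682, 0.001]
contact_force: [1.3, 1.1, -0.2]
width: 0.085
```

```bash
python3 - <<'E'
from look import *
look(("wrist",),{"channel":[.487,.13,-86,(.053,.15,.004,.049)],"square_tube":[.497,.286,-86,(.035,.085,.004,.039)]},"i")
im=manip.get_image("top")
for t in ("stub_plate","gusset","pliers"): print(t,[np.round(d["extent"]).tolist() for d in manip.find_in(t,"top")][:1])
E
```

```text
t 24.22 pos [0.4887 0.1306 0.205 ] yaw -86.02 z [ 0.005  0.002 -1.   ] F [ 1.3  1.1 -0.2] w 0.085 q6 1.62
wrist channel none
wrist square_tube 0.68 [126. 117. 192. 210.] [  0.4974   0.2876 -85.2835] 0.982
stub_plate [[416.0, 184.0, 453.0, 220.0]]
gusset [[193.0, 239.0, 222.0, 256.0]]
pliers [[347.0, 177.0, 402.0, 193.0]]
```

View pics/i_wrist.png

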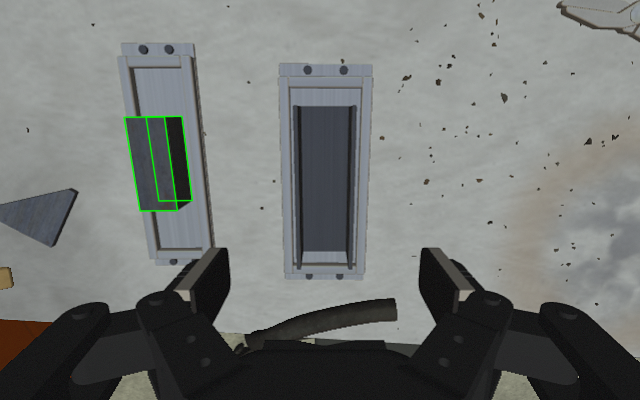

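```bash
python3 - <<'E'
from h import *
c=cam("wrist"); p=[.487,.130,-86]
print("bottom ends z8mm",proj(c,box(*p,.045,.15,.008,.008))[:4].round(0).tolist())
print("rims z49",proj(c,box(*p,.053,.15,.049,.049))[:4].round(0).tolist())
print("lane inner floor",proj(c,box(*p,.067,.18,.004,.014)).round(0).tolist())
g=cv2.cvtColor(cv2.imread("pics/i_wrist.png"),cv2.COLOR_BGR2GRAY)
print(list(enumerate(g[80:116,322].tolist(),80))); print(list(enumerate(g[246:280,330].tolist(),246)))
E
```

```text
bottom ends z8mm [[303.0, 246.0], [346.0, 246.0], [349.0, 95.0], [300.0, 95.0]]
rims z49 [[296.0, 265.0], [353.0, 265.0], [358.0, 93.0], [291.0, 93.0]]
lane inner floor [[293.0, 257.0], [356.0, 257.0], [361.0, 78.0], [288.0, 78.0], [292.0, 261.0], [357.0, 261.0], [362.0, 77.0], [286.0, 77.0]]
[(80, 136), (81, 134), (82, 133), (83, 133), (84, 133), (85, 130), (86, 115), (87, 89), (88, 91), (89, 137), (90, 134), (91, 135), (92, 135), (93, 134), (94, 134), (95, 135), (96, 135), (97, 135), (98, 133), (99, 135), (100, 135), (101, 135), (102, 134), (103, 135), (104, 136), (105, 128), (106, 86), (107, 65), (108, 67), (109, 67), (110, 67), (111, 69), (112, 68), (113, 68), (114, 68), (115, 67)]
[(246, 66), (247, 66), (248, 66), (249, 67), (250, 68), (251, 103), (252, 143), (253, 140), (254, 139), (255, 139), (256, 140), (257, 139), (258, 139), (259, 140), (260, 141), (261, 134), (262, 99), (263, 69), (264, 76), (265, 94), (266, 132), (267, 139), (268, 138), (269, 135), (270, 133), (271, 133), (272, 131), (273, 128), (274, 133), (275, 140), (276, 140), (277, 140), (278, 140), (279, 146)]
```

```bash
python3 - <<'E'
from rig import manip
print(manip.sign_off())
E
```

```text
the job is handed in; nothing more can be done
None
```

I pushed the tube out of the channel's +y end with closed fingers, leaving a gap of about 30 mm. The channel measured the same position before and after the push. I then put the tube in the narrow lane and the channel in the wide lane. The job was handed in at about 24 s, with the gripper open and clear of everything.

**Tube:** in the last wrist picture it lies flat in the narrow lane and along it, with a yaw of about -85 to -86° against the lane's -86°. I felt it touch the floor of the lane (10.7 N) before letting go.

**Channel:** in the last wrist picture it lies between the rails of the wide lane, open side up. Bare floor shows past both ends, 19 px at the far end and 12 px at the near end. It was released at the height expected for the lane floor. At that moment the load on the wrist had dropped only from about 7 N to 3 N, so it was not yet fully supported.

**Bystanders:** the stub plate, gusset and pliers were found in the top picture within about 4 px of where they started.

**Checks that failed or disagreed:**
- The network did not find the channel in the last wrist picture, so that check was by eye and by reading pixel edges.
- Those edges sat 4 to 11 px from the model I projected for the expected pose.
- With the arm over the lanes, the top camera's fits were poor: one put the tube about 4 mm from the wrist camera's fit. I relied on the wrist camera and the contact heights.

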